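# Set the mould heater and throw its isolator toggle

## Task

Switch on the mould heater: first move the spray can out of the throw of the orange-knobbed isolator lever and stand it upright well onto the round black mat, next turn the controller's dial until its white pointer points squarely at the red tab, and only then push the orange-knobbed lever over its centre until it snaps home on the green side. Do not knock the can over, do not throw the blue-knobbed lever, and leave the other things on the bench where they are.

Things in the scene. Friction and masses are not known exactly. Their poses are not given: they have to be found in the camera images.
- heater_switch: Heater isolator: grey block 80 (x) by 74 by 45 mm high, fixed to the bench, origin under its centre; steel cheek plates at y = +-31 mm, 60 mm long, up to 85 mm high. Its lever swings about its y axis: OFF leans to its -x (white strip), ON to its +x (green strip). Its x axis lies within 80 degrees of world +x, so OFF leans roughly to the robot.
- heater_lever (a joint): Heater isolator lever, rad: 0 = OFF stop, 0.55 = upright (snap-over centre), 1.1 = ON stop. Rod 12 mm thick, pivot 50 mm above the bench. A spring drives it from the centre to the nearer stop: 5 N across the rod at the knob at a stop (10 N for a level push), nothing at the centre; past the centre it snaps over by itself.
- heater_knob (a point): Centre of the orange ball knob, 28 mm diameter, 85 mm from the pivot; moves with the lever. At either stop it is 44 mm to the side of the pivot and 122 mm above the bench; 135 mm high when upright.
- fan_switch: Fan isolator, not part of the job: same as the heater isolator in size and sense, but with a blue knob.
- fan_lever (a joint): Fan isolator lever, same values and spring; starts OFF and stays OFF.
- spray_can: Loose spray can, white and yellow with a green cap, 54 mm diameter, straight sided up to 125 mm, cap 48 mm diameter up to 150 mm, 0.2 to 0.42 kg; origin at the centre of its underside, z along its axis. It starts upright on the bench about 68 to 72 mm from the middle of the heater isolator, on its ON (green, +x) side, where the lever would hit it.
- mat: Round black rubber mat, 130 mm diameter, 4 mm thick, fixed on the bench; origin under its centre (its top is 4 mm above).
- controller: Temperature controller: aluminium box 130 (x) by 120 by 50 mm high, fixed to the bench, origin under its centre. The dial stands on the middle of its top.
- dial (a joint): Black dial turning about the vertical through the controller's middle; rad, anticlockwise from above; 0 = pointer along the controller's +x; stops at -2.2 and 2.2; friction 0.05 N m, stays where left. Disc 80 mm across, 51 to 63 mm above the bench, with a grip bar across it; a white stripe on one half of the bar's top is the pointer.
- dial_grip (a point): On the dial's axis, 79 mm above the bench: middle of the grip bar, which is 74 mm long, 16 mm wide and reaches from 63 to 93 mm above the bench. Its x axis runs along the bar towards the pointer end.
- dial_pointer (a point): Where the dial points: 48 mm from the dial's axis, beyond the striped end of the bar.
- set_mark (a point): On the middle line of the red tab (18 by 10 mm) on the white ring round the dial, 48 mm from the dial's axis; fixed to the controller. It always lies anticlockwise of the pointer at the start, 0.5 to 1.9 rad away.
- mould_half: Loose aluminium mould half, 100 (x) by 60 by 38 mm high, origin under its centre. Bystander, to be left where it stands.
- pot_stack: Loose stack of square plastic pots, 74 by 74 by 127 mm high, origin under its centre. Bystander, to be left where it stands.
- oil_bottle: Loose amber bottle, 68 mm diameter, 150 mm high, origin under its centre. Bystander, to be left where it stands.
- screwdriver: Yellow screwdriver lying along its x, 200 mm long. Bystander, to be left where it stands.
- spanner: Steel spanner lying along its x, 180 mm long. Bystander, to be left where it stands.
- bolt_a: Loose bolt lying along its x, 97 mm long, 22 mm high. Bystander, to be left where it stands.
- bolt_b: Loose bolt lying along its x, 97 mm long, 22 mm high. Bystander, to be left where it stands.
Things that resemble listed ones, but are neither listed nor needed, are in the scene too. Leave any pink look-alike of the controller alone. Of the things that look like the mat, take the one that is farthest to the robot's right at the start.

How it is judged (in metres and radians):
On the way, in this order (a step that is already met when the one before it is completed fails the run):
1. the spray can stands upright on the mat, let go (horizontal distance between spray_can and mat below 0.042 m and height (world z) of spray_can below 0.012 m and angle between spray_can's own z axis and vertical below 0.1 rad and contact force between the fingers and spray_can below 0.1 N), for 0.2 s.
2. the dial's pointer points at the red tab (horizontal distance between dial_pointer and set_mark below 0.007 m), for 0.2 s.
3. the orange lever has snapped to ON (value of joint heater_lever above 1 rad), for 0.2 s.
At the end, for the whole second after the job is handed in: The can stands upright (within 0.1 rad), at rest, on the mat, its axis within 42 mm of the mat's centre; the pointer is within 7 mm (about 8 degrees) of the red tab's middle; the orange lever is at its ON stop (above 1.0 rad); the blue lever is still OFF (horizontal distance between spray_can and mat below 0.042 m and height (world z) of spray_can below 0.012 m and angle between spray_can's own z axis and vertical below 0.1 rad and horizontal distance between dial_pointer and set_mark below 0.007 m and value of joint heater_lever above 1 rad and value of joint fan_lever below 0.15 rad and linear speed of spray_can below 0.02 m/s); the robot touches nothing.
It fails at once if the spray can is tipped over (more than 0.5 rad) (angle between spray_can's own z axis and vertical above 0.5 rad).
It fails at once if the blue lever is thrown past its centre (value of joint fan_lever above 0.55 rad).
It fails at once if a bystander is moved by more than 40 mm (distance of any of mould_half, pot_stack, oil_bottle, screwdriver, spanner, bolt_a, bolt_b from where it was at the start of the episode above 0.04 m).
It also fails if it takes over 72 s, if anything falls off the work surface, if the arm or the gripper's body presses on something with over 40 N, if the wrist force passes 120 N, or if a joint passes its speed limit or range.

## Robot

A 7-joint arm with a two-finger parallel gripper is mounted at the origin on the work surface. World frame = base frame: x ahead of the robot, y to its left, z up, the work surface at z = 0. Lengths are in mm, angles in rad, forces in N, time in s.
With the tool pointing down it reaches from about 400 to 875 mm from the base axis. Payload 4.4 kg.
Tool frame: the origin (TCP) lies midway between the tips of the shut fingers; the grasp point (between the pads) lies 19 mm behind it; z points along the fingers, y is the line along which they close (so a half turn about z gives the same grasp; the last joint's range is limited). The gripper opens to 85 mm and grips with 20 to 120 N. Pads are 22 mm wide; open, the fingers measure 114 mm over their backs; the gripper's body (76 mm by 85 mm) begins 54 mm behind the grasp point. The pads swing forward as they close: fully open they stand 13 mm farther back than shut.
Start: joints at [-1.193, 0.628, 0.038, 1.517, -0.027, 0.996, -0.02], TCP at [279.073, 587.057, 231.313] pointing down, gripper open.
Joint ranges: [-3.06, 3.06], [-0.37, 2.12], [-1.25, 1.32], [0.18, 2.47], [-1.1, 4.24], [0.23, 1.98], [-2.94, 2.94]. Speed limits (rad/s): [2.57, 2.57, 3.14, 3.14, 3.14, 3.14, 3.14].

## Interface

Orientations are given as [roll, pitch, yaw] about the fixed x, y, z axes, in that order (R = Rz(yaw) Ry(pitch) Rx(roll)).
In Python, from cell import ctrl gives the robot as it stands.
- The arm moves only by the shell command python3 -m handwheel 'ROWS'. ROWS is JSON, a list of rows, each a list of 3 entries, a list of its own where there are three numbers: the turn, a rotation vector about the tool's x, y, z in degrees, then the shift along the tool's x, y, z in m, then the closure, from 0 (fully open) to 1 (shut). A call has 1 to 5 rows; each row shifts and turns the commanded pose from where the row before left it, along the tool's axes as they then stand; what a row does not reach is not made up. A row lasts 1/12 s, in which the tool goes at most 41.7 mm and 7.16 degrees, less where a joint would pass 70% of its speed; a pose out of reach is approached as far as the arm can. A call is refused whole if a number of a shift passes 0.0417 or a number of a turn 7.16, either way. A call with a gripper value outside its range is refused whole. The fingers move at their own pace and stop on an object; the grip force is fixed at half the most. Time passes only in rows, so rows that do not move let the fingers close. It gives the time, the measured TCP pose, the force, the opening and the grip force at its end, in the units of the state.
- ctrl.read_state(): the state, without advancing time (a new reading comes with each control period).
- ctrl.get_image(name): name is "scene" or "top"; returns a dict with "pixels" (400x640x3 uint8, red, green, blue), "fx", "fy", "cx", "cy" (pixels), "pose" (4x4, takes a point from camera to world coordinates). Camera axes: x right, y up, looking along -z (the intrinsics and any distortion apply to the point x, -y, -z); pixel columns grow to the right and rows downward; lengths in mm; the calibration is good to about 2 mm. A picture is of the moment at which its call begins. There is no depth.
- ctrl.finish_job(): hands the job in; it is judged then, once.
The state is a dict: "clock": time; "qpos": joint angles; "qd": joint speeds; "tau": joint torques, N m; "eef_pos": TCP position; "tool_rot": TCP orientation; "force": force on the tool from outside, world axes, zero at the start; "torque": the same for the moment, N m; "width": finger opening in mm; "gripper_force": force on a finger pad.
Only numpy, scipy, OpenCV 4.12 (cv2) and the standard library are available. Lean on these libraries where they do the work, as an engineer would, in place of code of your own. Each camera call takes 0.05 s, during which the arm holds its last target. There are 200 camera calls.

## Working session

There is one attempt and no reset: what is moved stays moved. The work goes in short steps, Python scripts to look and compute and a shell command to move; the robot and the scene stay as the last step left them, time stands still between calls to the robot, and variables do not carry over. Pictures are saved under pics/ and viewed, at most 11 in all, crops included, and the job is handed in when it is done.

```bash
ls; mkdir -p pics; cat > h.py <<'E'
import numpy as np, cv2
from cell import ctrl
def grab(n):
    g=ctrl.get_image(n); np.savez(f'/tmp/{n}.npz',**{k:np.array(v) for k,v in g.items()}); return g
def load(n): return dict(np.load(f'/tmp/{n}.npz'))
def ray(g,u,v):
    d=np.array([(u-g['cx'])/g['fx'],-(v-g['cy'])/g['fy'],-1.0]); P=np.array(g['pose']); return P[:3,3],P[:3,:3]@d
def onz(g,u,v,z):
    o,d=ray(g,u,v); return (o+d*(z-o[2])/d[2])[:2].round(1)
def proj(g,p):
    P=np.array(g['pose']); c=P[:3,:3].T@(np.array(p)-P[:3,3]); return g['cx']+g['fx']*c[0]/-c[2], g['cy']-g['fy']*c[1]/-c[2]
def save(g,f): cv2.imwrite('pics/'+f,np.array(g['pixels'])[:,:,::-1])
E
python3 - <<'E'
from h import *
for n in('top','scene'):
    g=grab(n); save(g,n+'0.png'); print({k:v for k,v in g.items() if k!='pixels'})
print(ctrl.read_state())
E
```

```text
pics
{'fx': 455.9985544612734, 'fy': 455.9985544612734, 'cx': 314.35670436734944, 'cy': 197.9906521671305, 'pose': array([[ 2.35168558e-02,  9.91684576e-01, -1.26525332e-01,
         3.67990856e+02],
       [-9.99719237e-01,  2.36946692e-02, -9.97041215e-05,
        -7.24753084e+01],
       [ 2.89910086e-03,  1.26492154e-01,  9.91963371e-01,
         1.67492423e+03],
       [ 0.00000000e+00,  0.00000000e+00,  0.00000000e+00,
         1.00000000e+00]])}
{'fx': 364.24714851202486, 'fy': 364.24714851202486, 'cx': 315.73122723051347, 'cy': 207.1876228549704, 'pose': array([[-3.89030611e-01, -5.79177082e-01,  7.16386133e-01,
         1.54350675e+03],
       [ 9.21223498e-01, -2.43263060e-01,  3.03595702e-01,
         3.60662711e+02],
       [-1.56539038e-03,  7.78059761e-01,  6.28188314e-01,
         9.81798866e+02],
       [ 0.00000000e+00,  0.00000000e+00,  0.00000000e+00,
         1.00000000e+00]])}
{'clock': 0.1, 'qpos': array([-1.19282549,  0.629264  ,  0.0384282 ,  1.51826184, -0.02698598,
        0.99630645, -0.01997865]), 'qd': array([-0.00138855, -0.00194406, -0.00025398, -0.00332991, -0.00091433,
       -0.00154356,  0.00050137]), 'tau': array([ 2.54639948e-03, -5.64531791e+01,  1.23015549e+00, -1.93973333e+01,
        1.12161494e-02,  5.36556967e-03, -1.31272465e-06]), 'eef_pos': array([278.80293762, 586.54977357, 230.4760008 ]), 'tool_rot': array([-3.13987062e+00,  1.98764231e-05,  2.69786435e+00]), 'force': array([ 0.29798522, -0.03397787, -0.64095777]), 'torque': array([-0.02546363, -0.0603528 ,  0.00547489]), 'gripper_force': 0.0, 'width': 85.28809453350149}
```

View pics/top0.png

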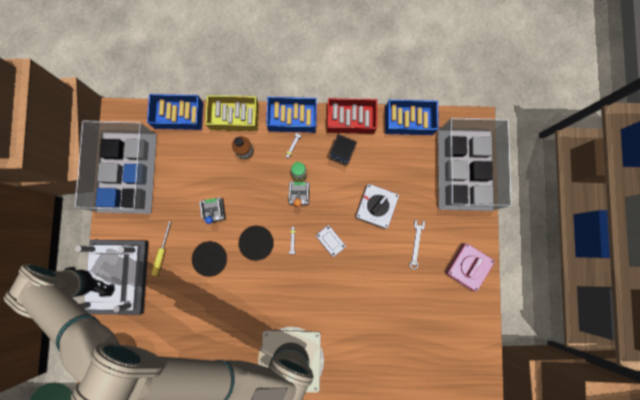

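View pics/scene0.png

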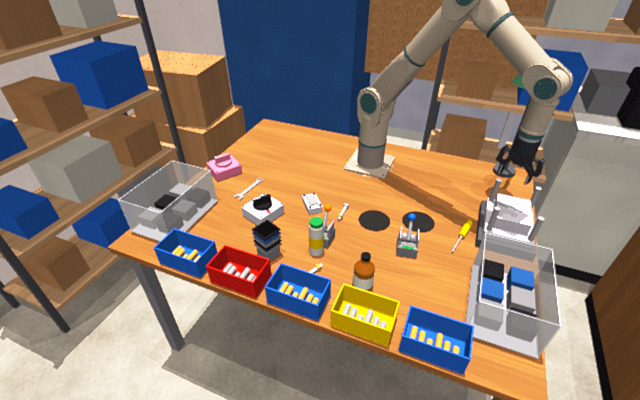

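Top view (up is +x, right is −y):
- **Mats:** two candidates, (209,259) and (256,243). I take the one farthest right, (256,243).
- **Controllers:** white/aluminium at (378,206), and a pink look-alike at (470,266). I take the white one.
- **Levers:** orange at (298,197), blue at (210,215). I take the orange one.
- **Can:** green cap at (299,170). The only similar thing is the amber bottle at (242,147).

Next I measure and check these in one close crop.

```bash
python3 - <<'E'
from h import *
g=load('top'); s=load('scene')
im=g['pixels']; 
c=cv2.resize(im[130:270,190:410],None,fx=3.6,fy=3.6,interpolation=cv2.INTER_CUBIC); cv2.imwrite('pics/crop1.png',c[:,:,::-1])
def blobs(g,lo,hi,roi,name,z,amin=8):
    x0,y0,x1,y1=roi; h=cv2.cvtColor(g['pixels'],cv2.COLOR_RGB2HSV)[y0:y1,x0:x1]
    m=cv2.inRange(h,lo,hi); n,l,st,ce=cv2.connectedComponentsWithStats(m)
    for i in range(1,n):
        if st[i,4]>=amin:
            u,v=ce[i]+[x0,y0]; print(name,st[i].tolist(),(round(u,1),round(v,1)),onz(g,u,v,z))
blobs(g,(50,120,60),(75,255,255),(280,150,320,190),'cap top',150)
blobs(g,(5,180,150),(18,255,255),(280,180,320,215),'orange',122,3)
blobs(g,(100,150,80),(125,255,255),(195,195,230,230),'blue',122,3)
blobs(g,(0,0,0),(180,255,50),(180,220,280,285),'mat',4,100)
blobs(g,(0,0,0),(180,255,70),(355,180,402,232),'dial',63,30)
blobs(g,(0,120,100),(8,255,255),(350,180,405,232),'red',51,2)
blobs(g,(172,120,100),(180,255,255),(350,180,405,232),'red',51,2)
blobs(g,(0,0,150),(180,40,255),(350,180,405,232),'box',50,30)
blobs(s,(50,120,60),(75,255,255),(300,210,335,260),'Scap',150)
blobs(s,(5,180,150),(16,255,255),(318,200,335,215),'Sorange',122,3)
E
```

```text
cap top [12, 13, 12, 11, 92] (np.float64(297.5), np.float64(168.1)) [663.7 -12.7]
orange [15, 24, 3, 2, 3] (np.float64(296.0), np.float64(204.7)) [541.5 -10. ]
blue [11, 22, 6, 6, 32] (np.float64(208.5), np.float64(219.5)) [483.5 286.8]
mat [60, 7, 32, 32, 829] (np.float64(255.5), np.float64(242.6)) [411.9 138.4]
mat [13, 23, 33, 32, 846] (np.float64(208.8), np.float64(258.5)) [350.5 305.4]
dial [13, 16, 20, 19, 263] (np.float64(377.0), np.float64(205.6)) [ 551.6 -295.7]
red [15, 17, 3, 2, 3] (np.float64(366.0), np.float64(197.3)) [ 581.9 -257.7]
box [7, 4, 42, 44, 795] (np.float64(377.7), np.float64(205.9)) [ 552.2 -300. ]
Scap [10, 7, 13, 11, 112] (np.float64(315.9), np.float64(222.0)) [669.7  -8.9]
Sorange [6, 5, 8, 7, 27] (np.float64(327.7), np.float64(208.5)) [552.7 -10.4]
```

View pics/crop1.png

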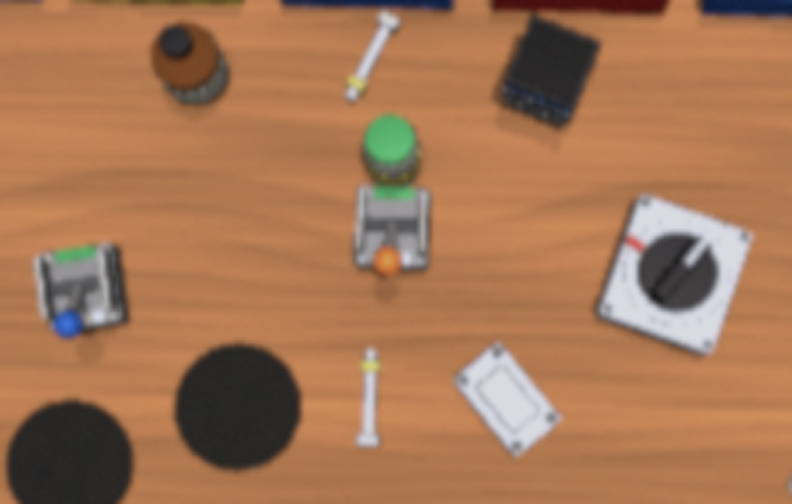

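The crop confirms the choices. The can's green cap is at the green side of the orange isolator, the mat I want is at crop (238,407), and the white controller has its red tab at crop (636,244) and pointer up-right. Now I square the tool and move above the can at about (662,−13).

```bash
python3 -m handwheel '[[[0,0,-6.35],[0,0,0],0],[[0,0,-6.35],[0,0,0],0],[[0,0,-6.35],[0,0,0],0],[[0,0,-6.35],[0,0,0],0]]' >/dev/null
for i in 1 2 3 4; do python3 -m handwheel '[[[0,0,0],[-0.019,-0.030,0],0],[[0,0,0],[-0.019,-0.030,0],0],[[0,0,0],[-0.019,-0.030,0],0],[[0,0,0],[-0.019,-0.030,0],0],[[0,0,0],[-0.019,-0.030,0],0]]'|tail -c 400; done
python3 - <<'E'
from h import *
g=load('top'); s=load('scene')
def tri(a,b):
    o1,d1=ray(g,*a);o2,d2=ray(s,*b); A=np.stack([d1,-d2],1); t=np.linalg.lstsq(A,o2-o1,rcond=None)[0]
    return ((o1+d1*t[0]+o2+d2*t[1])/2).round(1), np.linalg.norm(o1+d1*t[0]-o2-d2*t[1]).round(1)
print('knob',tri((297.2,202.2),(327.7,208.5)), onz(g,297.2,202.2,122))
# green blobs subpixel in crop
h=cv2.cvtColor(g['pixels'],cv2.COLOR_RGB2HSV)
m=cv2.inRange(h[155:200,280:320],(45,70,40),(85,255,255)); 
for v in range(m.shape[0]):
    c=np.where(m[v])[0]
    if len(c): print(155+v,280+c.min(),280+c.max(),end='; ')
print()
for p in [(662,-13,150),(662,-13,0),(592,-12,0)]: print(proj(g,p),proj(s,p))
E
```

```text
clock: 0.85
eef_pos: [374.5, 435.2, 230.9]
tool_rot: [-3.141, -0.0, 3.141]
force: [-0.0, 0.3, 0.1]
width: 85.5
gripper_force: 0.0
clock: 1.27
eef_pos: [469.4, 285.2, 231.0]
tool_rot: [-3.141, -0.001, 3.141]
force: [0.9, 0.2, -0.6]
width: 85.5
gripper_force: 0.0
clock: 1.68
eef_pos: [564.3, 135.2, 231.0]
tool_rot: [-3.141, -0.001, 3.141]
force: [1.0, 0.5, -0.5]
width: 85.4
gripper_force: 0.0
clock: 2.1
eef_pos: [659.1, -14.8, 230.8]
tool_rot: [3.142, -0.001, 3.141]
force: [0.9, 0.1, 0.4]
width: 85.1
gripper_force: 0.0
knob (array([550.1, -12.7, 119.3]), np.float64(2.1)) [550.1 -13.9]
162 296 299; 163 294 301; 164 293 302; 165 293 303; 166 292 304; 167 292 304; 168 291 304; 169 291 304; 170 291 304; 171 292 304; 172 292 303; 173 293 302; 174 294 301; 175 297 299; 181 295 302; 182 294 304; 183 294 304; 184 294 304; 
(np.float64(297.59656264712567), np.float64(168.5446972133282)) (np.float64(315.73362090783013), np.float64(220.33314948547894))
(np.float64(298.9479260391308), np.float64(176.2174292237633)) (np.float64(315.7962654218071), np.float64(250.64257393824684))
(np.float64(298.15316518710296), np.float64(194.8294533689856)) (np.float64(323.05893206427197), np.float64(238.70894629930118))
```

```bash
python3 -m handwheel '[[[0,0,0],[-0.003,0.0015,0.025],0],[[0,0,0],[0,0,0.030],0],[[0,0,0],[0,0,0.030],0],[[0,0,0],[0,0,0.030],0],[[0,0,0],[0,0,0.025],0]]'
python3 -c "
from h import *
g=grab('scene'); i=g['pixels'][150:300,230:430]; cv2.imwrite('pics/s1.png',cv2.resize(i,None,fx=3.5,fy=3.5,interpolation=2)[:,:,::-1])"
```

```text
clock: 2.52
eef_pos: [660.5, -11.7, 88.7]
tool_rot: [3.141, -0.003, 3.141]
force: [0.1, 1.0, 0.6]
width: 85.3
gripper_force: 0.0
```

View pics/s1.png

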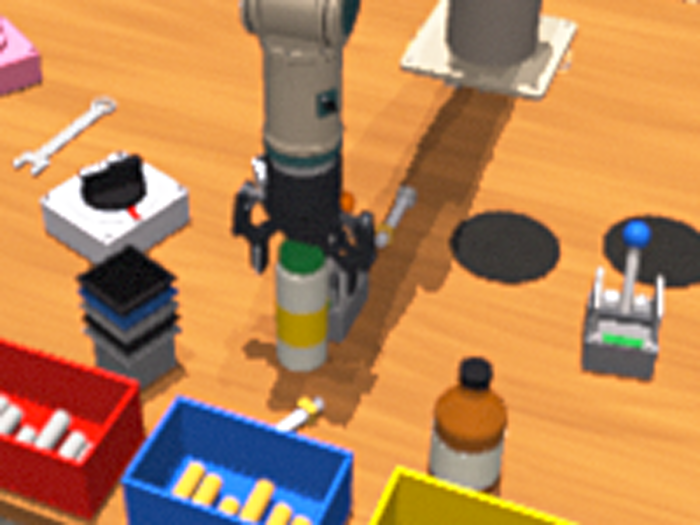

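The fingers straddle the can: cap at crop (303,255), finger tips at (262,268) and (355,280). I close, then lift 155 mm.

```bash
for i in 1 2; do python3 -m handwheel '[[[0,0,0],[0,0,0],1],[[0,0,0],[0,0,0],1],[[0,0,0],[0,0,0],1],[[0,0,0],[0,0,0],1],[[0,0,0],[0,0,0],1]]'; done
for i in 1 2; do python3 -m handwheel '[[[0,0,0],[0,0,-0.015],1],[[0,0,0],[0,0,-0.016],1],[[0,0,0],[0,0,-0.016],1],[[0,0,0],[0,0,-0.016],1],[[0,0,0],[0,0,-0.015],1]]';done
```

```text
clock: 2.98
eef_pos: [663.4, -11.9, 93.5]
tool_rot: [-3.141, 0.004, 3.141]
force: [0.2, -0.2, 3.8]
width: 52.5
gripper_force: 63.9
clock: 3.4
eef_pos: [663.4, -11.9, 93.5]
tool_rot: [-3.141, 0.004, 3.141]
force: [0.1, -0.5, 6.6]
width: 52.2
gripper_force: 64.2
clock: 3.82
eef_pos: [660.9, -11.4, 169.7]
tool_rot: [3.141, -0.002, 3.141]
force: [-0.1, 0.1, -4.1]
width: 52.6
gripper_force: 64.4
clock: 4.23
eef_pos: [660.9, -11.4, 247.6]
tool_rot: [3.141, -0.002, 3.141]
force: [0.3, 0.9, -4.1]
width: 52.4
gripper_force: 64.4
```

```bash
for i in 1 2 3; do python3 -m handwheel '[[[0,0,0],[0.0166,0.010,0],1],[[0,0,0],[0.0166,0.010,0],1],[[0,0,0],[0.0166,0.010,0],1],[[0,0,0],[0.0166,0.010,0],1],[[0,0,0],[0.0166,0.010,0],1]]'|grep -E 'eef|width|rot'; done
python3 -m handwheel '[[[0,0,0],[0,0,0.020],1],[[0,0,0],[0,0,0.025],1],[[0,0,0],[0,0,0.025],1],[[0,0,0],[0,0,0.020],1],[[0,0,0],[0,0,0.015],1]]'
python3 -m handwheel '[[[0,0,0],[0,0,0.015],1],[[0,0,0],[0,0,0.010],1],[[0,0,0],[0,0,0.008],1],[[0,0,0],[0,0,0.004],1],[[0,0,0],[0,0,0],1]]'
```

```text
eef_pos: [576.9, 39.0, 246.8]
tool_rot: [3.141, -0.002, 3.141]
width: 52.3
eef_pos: [494.1, 88.8, 247.1]
tool_rot: [-3.142, -0.001, 3.141]
width: 52.0
eef_pos: [411.2, 138.7, 247.2]
tool_rot: [-3.141, -0.001, 3.141]
width: 52.3
clock: 5.9
eef_pos: [411.5, 138.2, 140.9]
tool_rot: [-3.141, -0.002, 3.141]
force: [-0.2, 0.1, -4.9]
width: 52.0
gripper_force: 64.4
clock: 6.32
eef_pos: [412.4, 138.4, 104.8]
tool_rot: [-3.141, -0.001, 3.141]
force: [-0.8, -0.4, -4.3]
width: 52.0
gripper_force: 64.4
```

```bash
for i in 1 2 3; do python3 -m handwheel '[[[0,0,0],[0,0,0.0025],1],[[0,0,0],[0,0,0],1]]'|grep -E 'eef|force:'; done
```

```text
eef_pos: [413.1, 138.6, 103.1]
force: [-0.2, 0.9, -3.4]
gripper_force: 64.4
eef_pos: [413.0, 138.5, 100.4]
force: [-1.0, 0.0, -4.2]
gripper_force: 64.4
eef_pos: [412.8, 138.5, 97.7]
force: [-0.9, -0.2, -3.2]
gripper_force: 64.4
```

```bash
for i in 1 2 ; do python3 -m handwheel '[[[0,0,0],[0,0,0.0015],1],[[0,0,0],[0,0,0],1]]'|grep -E 'eef|force:'; done
python3 -c "
from h import *
g=grab('scene'); i=g['pixels'][130:280,280:480]; cv2.imwrite('pics/s2.png',cv2.resize(i,None,fx=3.5,fy=3.5,interpolation=2)[:,:,::-1])"
```

```text
eef_pos: [413.0, 138.5, 97.4]
force: [-2.0, -0.6, 11.7]
gripper_force: 66.0
eef_pos: [413.1, 138.4, 97.3]
force: [-5.5, -1.8, 30.8]
gripper_force: 68.1
```

View pics/s2.png

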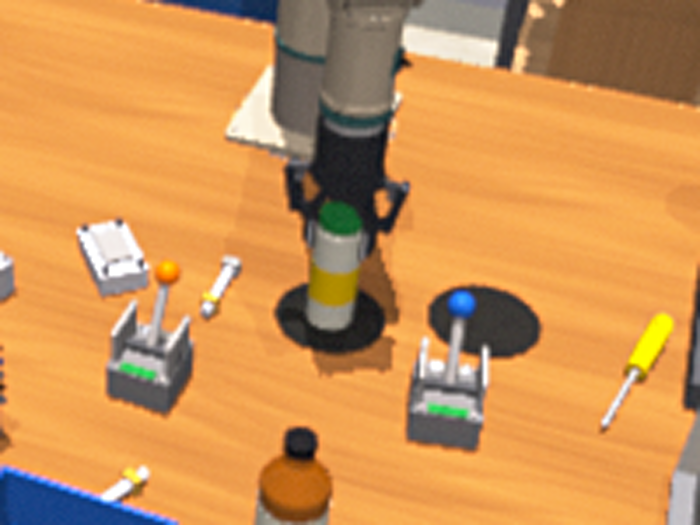

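The can stands upright on the middle of the right-hand mat (base at crop (332,322), mat centre (330,318)). I ease off, open and lift.

```bash
python3 -m handwheel '[[[0,0,0],[0,0,-0.002],1],[[0,0,0],[0,0,0],0.5],[[0,0,0],[0,0,0],0],[[0,0,0],[0,0,0],0],[[0,0,0],[0,0,0],0]]'|grep -E 'eef|force|wid'
python3 -m handwheel '[[[0,0,0],[0,0,0],0],[[0,0,0],[0,0,0],0],[[0,0,0],[0,0,0],0]]'|grep -E 'eef|force|wid'
for i in 1 2; do python3 -m handwheel '[[[0,0,0],[0,0,-0.015],0],[[0,0,0],[0,0,-0.015],0],[[0,0,0],[0,0,-0.015],0],[[0,0,0],[0,0,-0.015],0],[[0,0,0],[0,0,-0.015],0]]'|grep -E 'eef|force|wid'; done
python3 - <<'E'
from h import *
g=grab('scene'); s=g['pixels']; cv2.imwrite('pics/s3.png',cv2.resize(s[150:290,210:420],None,fx=3.5,fy=3.5,interpolation=2)[:,:,::-1])
t=load('top'); im=t['pixels']
c=cv2.resize(im[180:232,352:404],None,fx=11,fy=11,interpolation=cv2.INTER_CUBIC); cv2.imwrite('pics/dial.png',c[:,:,::-1])
print('scene red/dial', [proj(t,(x,-297,50)) for x in (552,)])
E
```

```text
eef_pos: [413.0, 138.6, 96.7]
force: [0.0, -0.3, 0.5]
width: 85.1
gripper_force: 0.0
eef_pos: [412.8, 138.5, 96.7]
force: [-0.3, -0.0, 1.2]
width: 85.4
gripper_force: 0.0
eef_pos: [412.7, 138.4, 172.4]
force: [0.2, -0.7, 0.2]
width: 85.2
gripper_force: 0.0
eef_pos: [412.6, 138.4, 247.5]
force: [-0.3, 0.3, -0.2]
width: 85.6
gripper_force: 0.0
scene red/dial [(np.float64(376.84692882513343), np.float64(205.905506388016))]
```

View pics/dial.png

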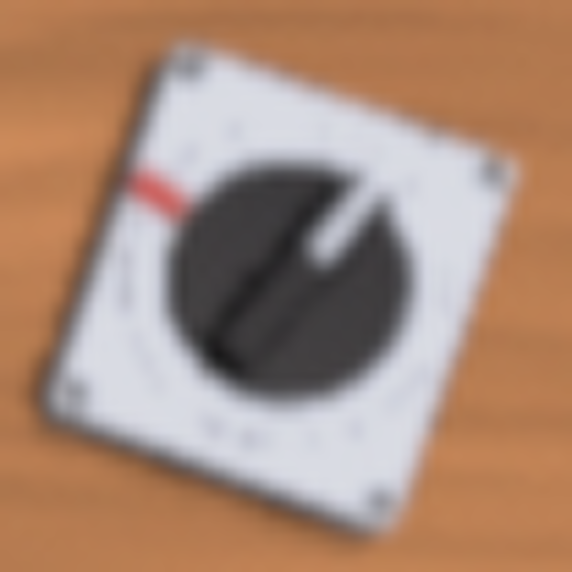

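View pics/s3.png

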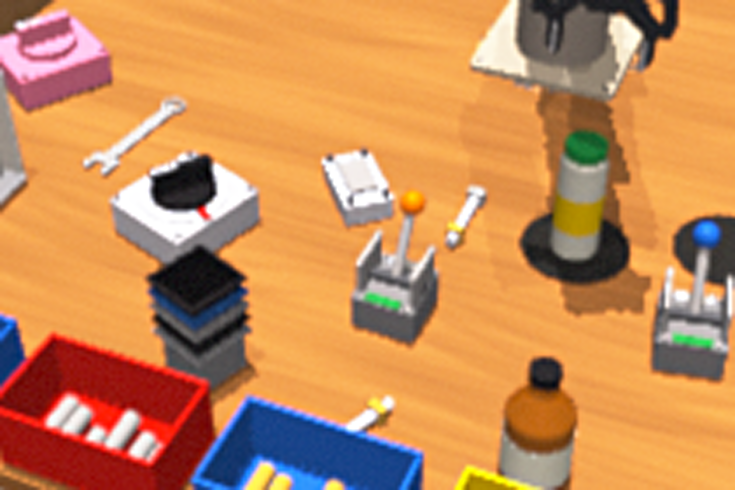

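The can stands on the mat and everything else is in place. In the dial crop, the disc centre is (290,281), the screws are at (187,62), (492,172), (380,502) and (72,393), the tab centre is (159,193), and the stripe runs (322,262)→(375,182).

```bash
python3 - <<'E'
from h import *
t=load('top'); f=lambda c,z: onz(t,352+(c[0]+.5)/11-.5,180+(c[1]+.5)/11-.5,z)
sc=np.array([f(c,50) for c in((187,62),(492,172),(380,502),(72,393))]); C=sc.mean(0)
D=f((290,281),60); print('screws',C,'disc',D)
red=f((159,193),51); a=f((322,262),93); b=f((375,182),93)
for c in (C,D):
    v=red-c; print('red r',np.hypot(*v),'ang',np.degrees(np.arctan2(v[1],v[0])))
    w=b-c; print('tip r',np.hypot(*w),np.degrees(np.arctan2(w[1],w[0])))
w=b-a; print('stripe',np.degrees(np.arctan2(w[1],w[0])),a,b)
e=sc[0]-sc[1]; print('box edge',np.degrees(np.arctan2(e[1],e[0])))
E
```

```text
screws [ 554.825 -298.425] disc [ 553.9 -299.4]
red r 49.40775495810346 ang 55.513873922891776
tip r 36.020289421380234 -40.044874920443064
red r 50.735589086951556 ang 55.27627714701856
tip r 36.12602939709818 -37.916714000247495
stripe -32.712945200116664 [ 556.4 -304.9] [ 582.4 -321.6]
box edge 71.22196677755446
```

```bash
for i in 1 2 3 4 5 6; do python3 -m handwheel '[[[0,0,7.15],[0,0,0],0],[[0,0,7.15],[0,0,0],0],[[0,0,7.15],[0,0,0],0],[[0,0,7.15],[0,0,0],0],[[0,0,7.15],[0,0,0],0]]'|grep rot; done
python3 -m handwheel '[[[0,0,1.5],[0,0,0],0],[[0,0,0],[0,0,0],0]]'
for i in 1 2 3; do python3 -m handwheel '[[[0,0,0],[0.0248,0.018,0],0],[[0,0,0],[0.0248,0.018,0],0],[[0,0,0],[0.0248,0.018,0],0],[[0,0,0],[0.0248,0.018,0],0],[[0,0,0],[0.0248,0.018,0],0]]'|grep -E 'eef|rot'; done
```

```text
tool_rot: [-3.141, -0.0, 2.511]
tool_rot: [-3.141, 0.0, 1.887]
tool_rot: [-3.141, 0.0, 1.263]
tool_rot: [3.142, 0.001, 0.639]
tool_rot: [3.141, 0.0, 0.015]
tool_rot: [3.141, -0.0, -0.609]
clock: 11.42
eef_pos: [412.6, 138.5, 246.4]
tool_rot: [3.141, -0.0, -0.627]
force: [0.4, 0.5, -0.2]
width: 85.3
gripper_force: 0.0
eef_pos: [460.4, -8.5, 246.7]
tool_rot: [-3.141, 0.0, -0.625]
eef_pos: [507.7, -154.4, 246.6]
tool_rot: [-3.141, 0.0, -0.626]
eef_pos: [555.0, -300.1, 246.4]
tool_rot: [-3.141, 0.001, -0.626]
```

```bash
python3 -m handwheel '[[[0,0,0],[0,0,0.036],0],[[0,0,0],[0,0,0.036],0],[[0,0,0],[0,0,0.036],0],[[0,0,0],[0,0,0.036],0],[[0,0,0],[0,0,0.026],0]]'|grep -E 'eef'
python3 -m handwheel '[[[0,0,0],[0,0,0.008],0],[[0,0,0],[0,0,0],0]]'|grep -E 'eef|force'
for i in 1 2; do python3 -m handwheel '[[[0,0,0],[0,0,0],1],[[0,0,0],[0,0,0],1],[[0,0,0],[0,0,0],1],[[0,0,0],[0,0,0],1],[[0,0,0],[0,0,0],1]]'; done
```

```text
eef_pos: [553.5, -297.5, 73.4]
eef_pos: [553.4, -297.7, 66.5]
force: [-0.1, 0.6, -0.3]
gripper_force: 0.0
clock: 13.67
eef_pos: [555.6, -298.9, 70.0]
tool_rot: [-3.141, -0.002, -0.628]
force: [-0.2, -0.5, 0.6]
width: 25.5
gripper_force: 0.0
clock: 14.08
eef_pos: [555.3, -299.3, 69.9]
tool_rot: [3.142, -0.002, -0.629]
force: [-0.7, 0.8, 5.7]
width: 14.7
gripper_force: 61.6
```

```bash
for i in 1 2; do python3 -m handwheel '[[[0,0,-7],[0,0,0],1],[[0,0,-7],[0,0,0],1],[[0,0,-7],[0,0,0],1],[[0,0,-7],[0,0,0],1],[[0,0,-7],[0,0,0],1]]'|grep -E 'eef|rot|forc'; done
python3 -m handwheel '[[[0,0,-7],[0,0,0],1],[[0,0,-7],[0,0,0],1],[[0,0,-7],[0,0,0],1],[[0,0,-1],[0,0,0],1],[[0,0,0],[0,0,0],1]]'
python3 -m handwheel '[[[0,0,0],[0,0,0],0],[[0,0,0],[0,0,0],0],[[0,0,0],[0,0,0],0],[[0,0,0],[0,0,0],0],[[0,0,0],[0,0,0],0]]'
for i in 1 2; do python3 -m handwheel '[[[0,0,0],[0,0,-0.02],0],[[0,0,0],[0,0,-0.02],0],[[0,0,0],[0,0,-0.02],0],[[0,0,0],[0,0,-0.02],0],[[0,0,0],[0,0,-0.02],0]]'|grep -E 'eef'; done
python3 - <<'E'
from h import *
g=grab('top'); c=cv2.resize(g['pixels'][180:232,352:404],None,fx=11,fy=11,interpolation=2)
g2=grab('scene'); d=cv2.resize(g2['pixels'][185:230,235:290],None,fx=11,fy=11,interpolation=2)
cv2.imwrite('pics/d2.png',cv2.resize(np.hstack([c,cv2.resize(d,(700,572))]),(800,360))[:,:,::-1])
E
```

```text
eef_pos: [555.8, -298.0, 69.9]
tool_rot: [-3.141, -0.002, -0.012]
force: [-0.3, 2.8, 6.0]
gripper_force: 61.8
eef_pos: [555.4, -296.6, 69.9]
tool_rot: [-3.139, -0.002, 0.6]
force: [-1.7, 5.1, 8.7]
gripper_force: 62.1
clock: 15.33
eef_pos: [554.8, -295.9, 69.9]
tool_rot: [-3.139, -0.003, 0.979]
force: [-3.1, 6.4, 9.8]
width: 14.6
gripper_force: 62.2
clock: 15.75
eef_pos: [554.8, -299.0, 68.6]
tool_rot: [-3.142, 0.0, 0.977]
force: [-0.8, 0.1, 0.6]
width: 74.7
gripper_force: 0.0
eef_pos: [554.7, -298.8, 169.6]
eef_pos: [554.7, -298.7, 269.7]
```

View pics/d2.png

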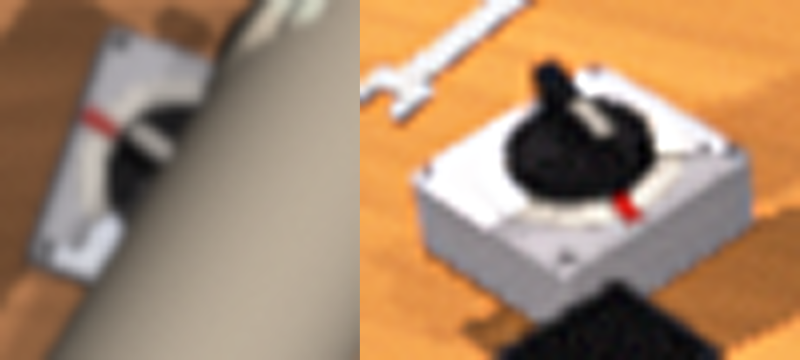

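The pointer looks aligned with the tab. In the left half the tab is at (100,121) and the stripe at (150,140), in line with it. I move the arm to the lever's −x side, then measure the dial unobstructed before the throw.

```bash
python3 -m handwheel '[[[0,0,-6.8],[0,0,0],1],[[0,0,-6.8],[0,0,0],1],[[0,0,-6.8],[0,0,0],1],[[0,0,-6.8],[0,0,0],1],[[0,0,-6.8],[0,0,0],1]]'|grep rot
for i in 1 2; do python3 -m handwheel '[[[0,0,0],[0.0286,-0.0075,0],1],[[0,0,0],[0.0286,-0.0075,0],1],[[0,0,0],[0.0286,-0.0075,0],1],[[0,0,0],[0.0286,-0.0075,0],1],[[0,0,0],[0.0286,-0.0075,0],1]]'; done
python3 - <<'E'
from h import *
g=grab('top'); c=cv2.resize(g['pixels'][180:232,352:404],None,fx=11,fy=11,interpolation=2); cv2.imwrite('pics/d3.png',c[:,:,::-1])
h=cv2.cvtColor(c,cv2.COLOR_RGB2HSV)
C=np.array([554.9,-299.0]); f=lambda c,z: onz(g,352+(c[0]+.5)/11-.5,180+(c[1]+.5)/11-.5,z)
m=cv2.inRange(h,(0,110,120),(7,255,255))|cv2.inRange(h,(172,110,120),(180,255,255))
n,l,st,ce=cv2.connectedComponentsWithStats(m); i=1+np.argmax(st[1:,4]); v=f(ce[i],51)-C
print('red',ce[i],np.hypot(*v),np.degrees(np.arctan2(v[1],v[0])))
y,x=np.mgrid[:572,:572]; m=((h[:,:,2]>125)&(np.hypot(x-286,y-270)<105)).astype(np.uint8)
n,l,st,ce=cv2.connectedComponentsWithStats(m)
for j in range(1,n):
    if st[j,4]>200:
        p=np.argwhere(l==j)[:,::-1].astype(np.float32); q=cv2.fitLine(p,cv2.DIST_L2,0,.01,.01).ravel()
        a=f(q[2:]-20*q[:2],93);b=f(q[2:]+20*q[:2],93);w=f(ce[j],93)-C
        print('stripe',ce[j],st[j],np.hypot(*w),np.degrees(np.arctan2(w[1],w[0])),'line',np.degrees(np.arctan2(*(b-a)[::-1])))
E
```

```text
tool_rot: [-3.14, -0.001, 1.576]
clock: 17.52
eef_pos: [516.4, -154.4, 267.9]
tool_rot: [-3.14, -0.0, 1.57]
force: [0.2, -0.0, -0.5]
width: 0.4
gripper_force: 0.0
clock: 17.93
eef_pos: [479.0, -11.4, 268.1]
tool_rot: [-3.141, 0.0, 1.57]
force: [-0.3, 0.5, -0.3]
width: -0.1
gripper_force: 0.0
red [158.5751938  195.28992248] 49.53584560699454 56.694892724975006
stripe [248.51121527 228.74087713] [ 205  188   87   77 2987] 20.995475703112813 56.461308025411256 line -126.32682595212013
```

View pics/d3.png

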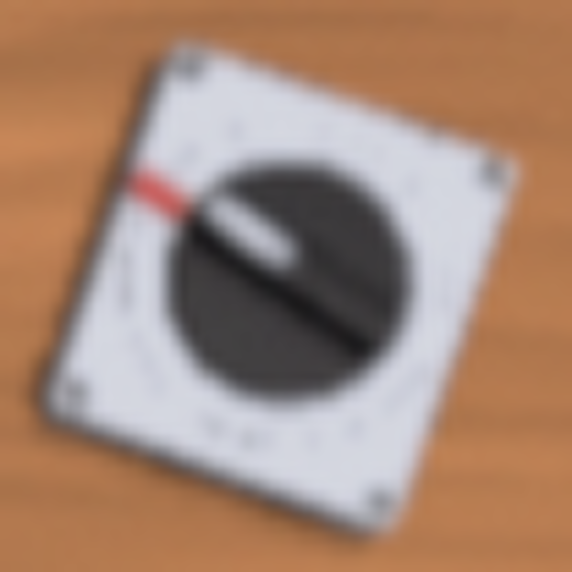

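The dial is aligned: tab at 56.7°, stripe at 54–56°, with about 8° allowed. Now I lower behind the knob and approach it slowly.

```bash
python3 -m handwheel '[[[0,0,0],[-0.002,0,0.03],1],[[0,0,0],[0,0,0.032],1],[[0,0,0],[0,0,0.032],1],[[0,0,0],[0,0,0.032],1],[[0,0,0],[0,0,0.028],1]]'
for i in 1 2; do python3 -m handwheel '[[[0,0,0],[0,0.008,0],1],[[0,0,0],[0,0.008,0],1],[[0,0,0],[0,0.008,0],1]]'|grep -E 'eef|force'; done
for i in 1 2; do python3 -m handwheel '[[[0,0,0],[0,0.007,0],1],[[0,0,0],[0,0.007,0],1]]'|grep -E 'eef|force'; done
```

```text
clock: 18.4
eef_pos: [479.1, -14.8, 112.7]
tool_rot: [-3.14, 0.0, 1.57]
force: [0.4, 0.1, 0.2]
width: 0.0
gripper_force: 0.0
eef_pos: [506.1, -14.8, 115.8]
force: [0.3, 0.2, 0.8]
gripper_force: 0.0
eef_pos: [525.2, -14.7, 116.0]
force: [-21.6, 0.9, 21.5]
gripper_force: 14.2
eef_pos: [525.9, -14.8, 115.6]
force: [-44.9, 0.3, 51.3]
gripper_force: 30.0
eef_pos: [528.6, -14.9, 116.5]
force: [-67.2, 1.8, 85.3]
gripper_force: 46.4
```

The slanted finger backs push down along the rod and jam. I back off and turn a quarter so the flat sides of the fingers do the pushing.

```bash
python3 -m handwheel '[[[0,0,0],[0,-0.02,0],1],[[0,0,0],[0,-0.02,0],1],[[0,0,0],[0,-0.02,0],1],[[0,0,0],[0,-0.02,0],1],[[0,0,0],[0,0,0],1]]'
for i in 1 2; do python3 -m handwheel '[[[0,0,7],[0,0,0],1],[[0,0,7],[0,0,0],1],[[0,0,7],[0,0,0],1],[[0,0,7],[0,0,0],1],[[0,0,7],[0,0,0],1]]'|grep rot; done
python3 -m handwheel '[[[0,0,7],[0,0,0],1],[[0,0,7],[0,0,0],1],[[0,0,6],[0,0,0],1],[[0,0,0],[0,0,0.006],1],[[0,0,0],[0,0,0],1]]'
python3 - <<'E'
from h import *
g=grab('scene'); i=g['pixels'][150:270,240:420]; cv2.imwrite('pics/s4.png',cv2.resize(i,None,fx=4.4,fy=4.4,interpolation=2)[:,:,::-1])
E
```

```text
clock: 19.65
eef_pos: [472.1, -14.8, 115.6]
tool_rot: [-3.138, 0.0, 1.57]
force: [-0.6, -0.8, -0.2]
width: 0.1
gripper_force: 0.0
tool_rot: [3.139, -0.002, 0.954]
tool_rot: [3.141, -0.003, 0.343]
clock: 20.9
eef_pos: [476.9, -14.2, 108.5]
tool_rot: [-3.141, -0.001, 0.003]
force: [-0.5, -0.3, 0.8]
width: -0.1
gripper_force: 0.0
```

View pics/s4.png

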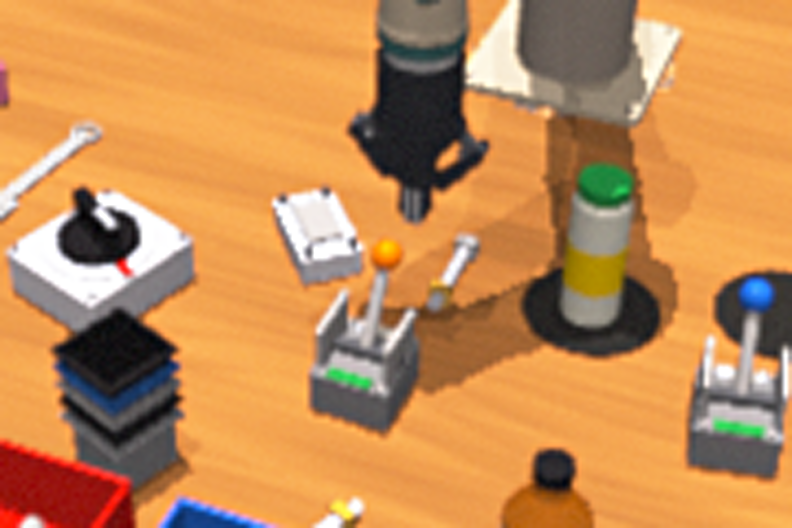

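The lever at (386,255) is still OFF and the shut fingers are behind it. I push with the flat side, watching the force.

```bash
for i in 1 2 3 4; do python3 -m handwheel '[[[0,0,0],[0.009,0,0],1],[[0,0,0],[0.009,0,0],1]]'|grep -E 'eef|^force'; done
```

```text
eef_pos: [494.9, -14.6, 109.0]
force: [-0.6, -0.1, -0.2]
eef_pos: [513.7, -14.8, 109.0]
force: [-0.1, 0.2, 0.5]
eef_pos: [527.5, -14.3, 108.5]
force: [-15.8, -1.3, 11.9]
eef_pos: [544.0, -14.2, 108.2]
force: [-5.8, 0.6, 4.7]
```

Moving freely now, so I continue over the centre.

```bash
for i in 1 2 3 ; do python3 -m handwheel '[[[0,0,0],[0.008,0,0],1],[[0,0,0],[0.008,0,0],1]]'|grep -E 'eef|^force'; done
```

```text
eef_pos: [564.0, -14.6, 108.6]
force: [-1.4, -0.2, 1.5]
eef_pos: [581.7, -14.8, 108.9]
force: [1.0, -0.1, -0.0]
eef_pos: [597.4, -14.7, 108.8]
force: [-0.2, 0.3, 0.7]
```

```bash
python3 -m handwheel '[[[0,0,0],[-0.025,0,0],1],[[0,0,0],[-0.025,0,0],1],[[0,0,0],[-0.025,0,0],1],[[0,0,0],[-0.025,0,0],1],[[0,0,0],[-0.01,0,-0.03],1]]' 
python3 -m handwheel '[[[0,0,0],[0,0,-0.03],1],[[0,0,0],[0,0,-0.03],1],[[0,0,0],[0,0,-0.03],1],[[0,0,0],[0,0,0],1],[[0,0,0],[0,0,0],1]]'
python3 - <<'E'
from h import *
g=grab('scene'); i=g['pixels'][150:270,240:420]; cv2.imwrite('pics/s5.png',cv2.resize(i,None,fx=4.4,fy=4.4,interpolation=2)[:,:,::-1])
E
```

```text
clock: 22.53
eef_pos: [479.6, -14.1, 135.5]
tool_rot: [-3.141, 0.012, -0.001]
force: [-0.4, 0.5, -0.1]
width: -0.2
gripper_force: 0.0
clock: 22.95
eef_pos: [487.8, -14.6, 230.5]
tool_rot: [-3.141, -0.005, -0.0]
force: [-0.3, 0.4, -0.5]
width: -0.2
gripper_force: 0.0
```

View pics/s5.png

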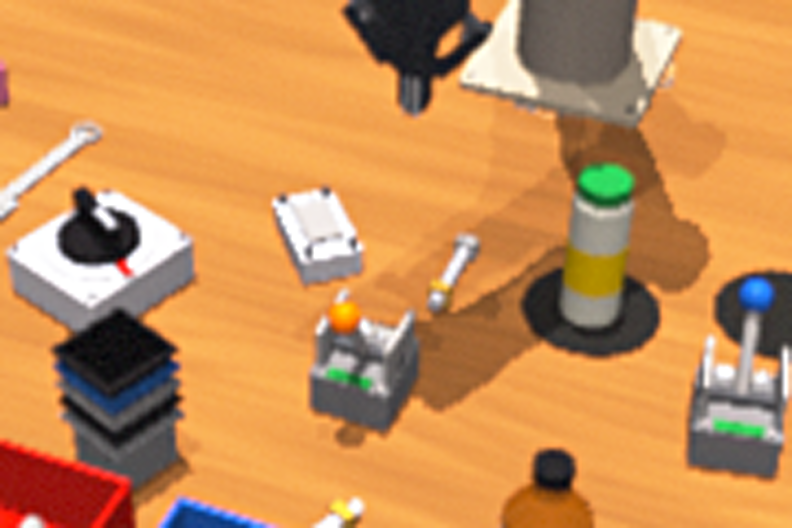

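The orange lever is on the green side (knob at (343,317)), the can is upright on the mat, the blue lever is OFF and the arm is clear.

```bash
python3 -c "
from cell import ctrl
print(ctrl.finish_job())"
```

```text
the job is handed in; nothing more can be done
None
```

I handed the job in at about 23 s of the 72 s allowed: the last pictures show the can upright on the right-hand mat, the dial within about 3° of the red tab, the orange lever snapped to ON and the blue lever still OFF; my first lever push jammed at about 108 N (wrist limit 120 N) before I re-angled, and the hand-in returned no verdict.

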